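Show where the whistle is

TASK

I can't find the whistle: slide the half-shut drawer all the way open by pushing with the fingertips against the inside of its front, then point down at the whistle with the fingertips just above its middle, and keep pointing, still, for at least three seconds. Finish there, still pointing. Don't grip or lift anything, don't touch the whistle or the carabiner, and leave the cup, the jar and the shoe horn where they are.

Things in the scene. Friction and masses are not known exactly. Their poses are not given: they have to be found in the camera images.
- cabinet: low wooden drawer unit fixed to the white bench, 250 deep (x) x 280 wide (y) x 75 mm high, open at its front. Origin on the bench at the middle of its front edge; +x points into the unit (away from the robot, within 0.3 rad), -x is the way the drawer opens, z up. It stands at a different place and yaw each time; it cannot move in a run.
- drawer (a joint): the one drawer of the unit: how far it is slid out to the unit's -x, in m. 0 is shut, 0.20 is the stop (all the way open). It starts 0.05 to 0.08 open, which leaves a gap that wide between the unit's front edge and the inside of the drawer's front. It slides stiffly (about 1.5 N friction, and 8 N per m/s) and stays where it is left.
- lip_top (a point): on the drawer: middle (across the width) of the upper inner edge of the drawer's front, 66 mm above the bench. It lies at [-opening, 0, 0.066] in the cabinet's frame; axes as the cabinet's. The drawer is plywood, inside 242 mm wide and 226 mm long; its floor's upper face is 16 mm above the bench, its side walls reach 58 mm.
- face_mid (a point): on the drawer: middle of the outer (robot-side) surface of the drawer's front, 37 mm above the bench; axes as the cabinet's. The front has no handle; it is 20 mm thick (an 8 mm plywood layer inside, to push on, and a 12 mm green layer outside) and stands from 8 to 66 mm above the bench, 254 mm wide inside, 276 mm outside.
- whistle: loose yellow plastic whistle lying on its side on the drawer floor: round barrel 24 mm across and 18 mm high, with a mouthpiece 9 mm wide and 18 mm high that reaches to x = +0.034; steel ring to x = -0.018. Origin centre of the barrel's underside, z up. In either half of the drawer, any yaw, 28 to 42 mm behind the unit's front edge at first (partly hidden); it rides with the drawer.
- whistle_top (a point): middle of the whistle's upper face, 18 mm above the drawer floor: the point to point at.
- carabiner: loose steel carabiner, 81 x 51 x 9 mm, lying flat in the other half of the drawer. Origin at the centre of its underside, its length along x.
- cup: orange silicone collapsible cup, stepped, 82 mm across at the rim, 66 mm high, upright on the bench beside the drawer unit. Origin centre of its underside.
- jar: glass jar with a steel twist cap, 72 mm across, 100 mm high, upright on the bench on the other side of the drawer unit. Origin centre of its underside.
- shoe_horn: pale wooden shoe horn, 190 x 35 x 12 mm, lying across the top of the drawer unit, 75 mm above the bench. Origin on its underside near the middle; its length along x.

How it is judged:
On the way, in this order (a step that is already met when the one before it is completed fails the run):
1. the drawer is all the way open (0.185 m or more) (value of joint drawer above 0.185 m), for 0.2 s.
2. the TCP stays over the whistle, pointing down at it, for 2 s (value of joint drawer above 0.185 m and horizontal distance between the grasp point and whistle_top below 0.025 m and distance between the grasp point and whistle_top below 0.08 m and angle between the grasp point's own z axis and vertical above 2.3 rad), for 2 s.
At the end, for the whole second after the job is handed in: Drawer out 0.185 m or more and at rest; whistle and carabiner on its floor; TCP within 25 mm horizontally and 80 mm in all of the middle of the whistle's upper face, tool pointing down within 48 degrees; cup, jar and shoe horn within 12 mm of their starts (all of step 2 and velocity of joint drawer between -0.01 and 0.01 m/s and linear speed of whistle below 0.02 m/s and height (world z) of whistle between 0.01 and 0.024 m and height (world z) of carabiner between 0.01 and 0.024 m and distance of each of cup, jar, shoe_horn from where it was at the start of the episode below 0.012 m); the robot touches nothing.
It fails at once if the robot touches the whistle (contact force between any of the fingers, the arm and whistle above 0.2 N).
It fails at once if the robot touches the carabiner (contact force between any of the fingers, the arm and carabiner above 0.2 N).
It fails at once if the whistle or the carabiner is lifted (height (world z) of any of whistle, carabiner above 0.03 m).
It fails at once if the drawer's front is pinched (fingers press on its inner and outer layer at once) (contact force between the fingers and drawer_c4 above 1 N and contact force between the fingers and drawer_c5 above 1 N).
It fails at once if the cup, the jar or the shoe horn is moved more than 12 mm or tipped (distance of any of cup, jar, shoe_horn from where it was at the start of the episode above 0.012 m or angle between any of cup, jar, shoe_horn's own z axis and vertical above 0.3 rad).
It also fails if it takes over 48 s, if anything falls off the work surface, if the arm or the gripper's body presses on something with over 40 N, if the wrist force passes 120 N, or if a joint passes its speed limit or range.

ROBOT

A 7-joint arm with a two-finger parallel gripper is mounted at the origin on the work surface. World frame = base frame: x ahead of the robot, y to its left, z up, the work surface at z = 0. Lengths are in m, angles in rad, forces in N, time in s.
With the tool pointing down it reaches from about 0.35 to 0.9 m from the base axis. Payload 7.2 kg.
Tool frame: the origin (TCP) lies between the finger pads, 19 mm behind the fingertips; this is the grasp point; z points along the fingers, y is the line along which they close (so a half turn about z gives the same grasp; the last joint's range is limited). The gripper opens to 88 mm and grips with 3 to 60 N. Pads are 20 mm wide; open, the fingers measure 115 mm over their backs; the gripper's body (75 mm by 178 mm) begins 61 mm behind the grasp point.
Start: joints at [1.245, 0.411, -0.013, 1.596, 0.006, 1.134, -0.082], TCP at [0.159, -0.604, 0.241] pointing down, gripper open.
Joint ranges: [-2.95, 2.95], [-0.29, 1.99], [-1.47, 1.44], [0.14, 2.54], [-1.03, 4.17], [0.13, 1.85], [-2.86, 2.86]. Speed limits (rad/s): [2.39, 2.39, 3.01, 3.01, 3.14, 3.14, 3.14].

INTERFACE

Orientations are given as a rotation vector (axis times angle).
In Python, from station import * gives the robot as it stands.
- The arm moves only by the tool carry_out, never from a script. Its arguments are lists of equal length, an entry for each row: "dp": the shift along the tool's x, y, z in cm, a list of three; "twist": the turn, a rotation vector about the tool's x, y, z in rad, a list of three; "gripper": the finger opening in cm, from 0 to 8.78. A call has 1 to 8 rows; each row is the pose to reach, as a shift and turn from the pose commanded when the call began, along the tool's axes at that moment; what a row does not reach only later rows make up. A row lasts 1/12 s, in which the tool goes at most 41.7 mm and 7.16 degrees, less where a joint would pass 70% of its speed; a pose out of reach is approached as far as the arm can. A call with a gripper value outside its range is refused whole. The fingers move at their own pace and stop on an object; "grip_force" is the grip in N (left out, the last holds). Time passes only in rows, so rows that repeat a pose let the fingers close. It gives the time, the measured TCP pose, the force, the opening and the grip force at its end, in the units of the state.
- sense(): the state, without advancing time (a new reading comes with each control period).
- snapshot(name): name is "scene" or "top" or "wrist"; returns a dict with "color" (420x560x3 uint8, red, green, blue), "fx", "fy", "cx", "cy" (pixels), "dist_coeffs" ([k1, k2, p1, p2, k3] as OpenCV has them; the pictures are not rectified), "R" (3x3) and "t" (3): a world point X has camera coordinates R X + t; the wrist camera has in their place "T_tool_cam" (4x4, takes a point from camera to tool coordinates, whose origin is the TCP and whose axes are the flange's). Camera axes: x right, y down, z forward; pixel columns grow to the right and rows downward; lengths in m; the calibration is good to about 2 mm. A picture is of the moment at which its call begins: read the wrist's pose just before it. There is no depth.
- finish_job(): hands the job in; it is judged then, once.
The state is a dict: "clock": time; "qpos": joint angles; "joint_vel": joint speeds; "effort": joint torques, N m; "tcp_pos": TCP position; "tcp_rot": TCP orientation; "wrist_force": force on the tool from outside, world axes, zero at the start; "ft_torque": the same for the moment, N m; "finger_gap": finger opening in m; "grip_force": force on a finger pad.
Only numpy, scipy, OpenCV 4.12 (cv2) and the standard library are available. Lean on these libraries where they do the work, as an engineer would, in place of code of your own. Each camera call takes 0.05 s, during which the arm holds its last target. There are 200 camera calls.

## Working session

There is one attempt and no reset: what is moved stays moved. The work goes in short steps, Python scripts to look and compute and a tool call to move; the robot and the scene stay as the last step left them, time stands still between calls to the robot, and variables do not carry over. Pictures are saved under pics/ and viewed, at most 10 in all, crops included, and the job is handed in when it is done.

Besides the shell and the picture viewer there is one more tool, called after "Request:" by a JSON object that holds its "op" and its "data". carry_out: Moves the arm, as the interface text tells. Its arguments: {"type":"object","properties":{"dp":{"type":"array"},"twist":{"type":"array"},"gripper":{"type":"array"},"grip_force":{"type":"number"}},"required":["dp","twist","gripper"]}

```bash
ls; mkdir -p pics
cat > h.py <<'E'
from station import *
import numpy as np, cv2, json, pickle
from scipy.spatial.transform import Rotation as Ro
def snap(n,f):
    s=sense(); d=snapshot(n); cv2.imwrite('pics/'+f+'.png',d['color'][:,:,::-1])
    if n=='wrist':
        T=np.eye(4);T[:3,:3]=Ro.from_rotvec(s['tcp_rot']).as_matrix();T[:3,3]=s['tcp_pos']
        C=T@np.array(d['T_tool_cam']);d['R']=C[:3,:3].T;d['t']=-C[:3,:3].T@C[:3,3]
    pickle.dump(d,open('pics/'+f+'.pkl','wb'));return d
def pix(f,u,v,z):
    d=pickle.load(open('pics/'+f+'.pkl','rb'));K=np.array([[d['fx'],0,d['cx']],[0,d['fy'],d['cy']],[0,0,1]])
    p=cv2.undistortPoints(np.array([[[u,v]]],float),K,np.array(d['dist_coeffs'],float))[0,0]
    R=np.array(d['R']);t=np.array(d['t']);c=-R.T@t;r=R.T@[p[0],p[1],1]
    return c+r*(z-c[2])/r[2]
def tool(X):
    s=sense();return Ro.from_rotvec(s['tcp_rot']).inv().apply(np.array(X)-s['tcp_pos'])*100
E
python3 - <<'E'
from h import *
s=sense();print(s['tcp_pos'],s['tcp_rot'],Ro.from_rotvec(s['tcp_rot']).as_matrix().round(3),s['clock'],s['finger_gap'])
a=snap('top','top0');b=snap('scene','scene0')
E
```

```text
pics
[ 0.15920079 -0.60391992  0.24054777] [-3.11405796e+00 -4.03682472e-01  4.21569262e-04] [[ 0.967  0.255 -0.   ]
 [ 0.255 -0.967  0.001]
 [-0.    -0.002 -1.   ]] 0.0 0.08768862645430013
```

View pics/top0.png

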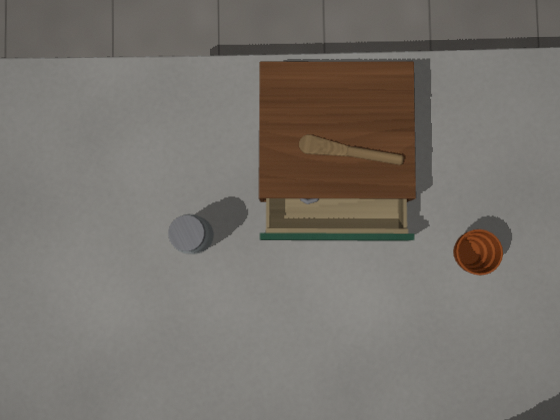

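View pics/scene0.png

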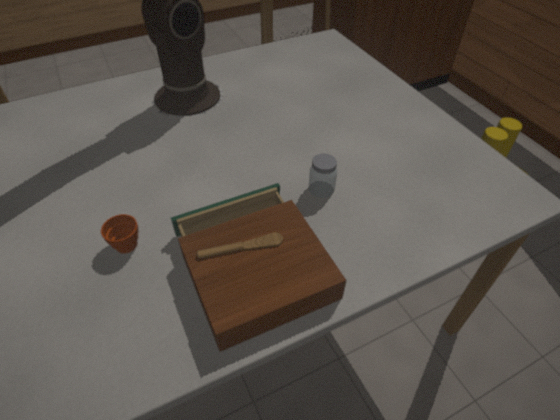

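The top view shows the cabinet's top front edge from (260,198) to (415,199), the lip inner edge at row ~231, and the outer front at row ~239. The carabiner shows at (309,199) in the left half, so the whistle is in the right half. The cup is at (478,252), the jar at (188,233), and the shoe horn on top at (305,145)–(402,159).

Run:
```python
from h import *
for n,u,v,z in [('edgeL',260,198,.075),('edgeR',415,199,.075),('backL',260,62,.075),('backR',413,62,.075),('lipL',268,230,.066),('lipR',408,230.5,.066),('outL',261,239,.066),('outR',413,239,.066),('cup',478,252,.066),('jar',188,233,.1)]: print(n,pix('top0',u,v,z).round(4))
im=cv2.imread('pics/top0.png')[180:255,245:430];im=cv2.convertScaleAbs(im,alpha=2.2)
cv2.imwrite('pics/crop0.png',cv2.resize(im,None,fx=4.3,fy=4.3,interpolation=cv2.INTER_CUBIC))
```

```text
edgeL [0.6579 0.0569 0.075 ]
edgeR [ 0.6512 -0.2183  0.075 ]
backL [0.9059 0.0532 0.075 ]
backR [ 0.8998 -0.2233  0.075 ]
lipL [0.601  0.0437 0.066 ]
lipR [ 0.5959 -0.206   0.066 ]
outL [0.5851 0.0565 0.066 ]
outR [ 0.5806 -0.2142  0.066 ]
cup [ 0.5558 -0.3275  0.066 ]
jar [0.5967 0.1811 0.1   ]
```

View pics/crop0.png

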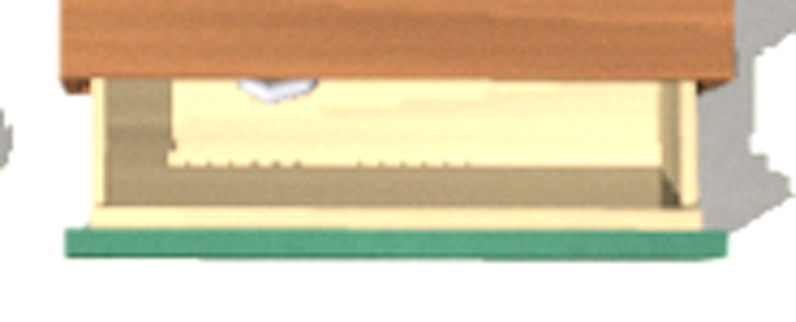

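The crop shows the inner lip edge at row ~228 (x≈0.602), the cabinet edge at ~198.6 (x≈0.655), and the opening ≈0.053. Yaw is ≈-0.02 and the middle is at y≈-0.08. The carabiner is in the left half. I'll hover over the gap next.

```bash
python3 -c "
from h import *
print(tool([.626,-.08,.17]))"
```

```text
[ 58.49549198 -38.74644466   7.11030181]
```

Request:
{"op": "carry_out", "data": {"dp": [[2.5,-1.7,0.3],[6,-4,0.7],[9.4,-6.2,1.2],[12.8,-8.5,1.6],[16.2,-10.7,2],[19.6,-13,2.4],[23,-15.2,2.8],[26.4,-17.5,3.2]], "twist": [[0,0,0],[0,0,0],[0,0,0],[0,0,0],[0,0,0],[0,0,0],[0,0,0],[0,0,0]], "gripper": [0,0,0,0,0,0,0,0]}}

```text
clock: 0.77
tcp_pos: [0.3708, -0.3661, 0.2091]
tcp_rot: [-3.116, -0.403, 0.0]
wrist_force: [1.0, -0.2, -0.1]
finger_gap: 0.0377
grip_force: 0.0
```

Request:
{"op": "carry_out", "data": {"dp": [[3.4,-2.25,0.4],[6.8,-4.5,0.8],[10.2,-6.75,1.2],[13.6,-9,1.6],[17,-11.2,2],[20.4,-13.5,2.4],[23.8,-15.8,2.9],[27.2,-18,3.4]], "twist": [[0,0,0],[0,0,0],[0,0,0],[0,0,0],[0,0,0],[0,0,0],[0,0,0],[0,0,0]], "gripper": [0,0,0,0,0,0,0,0]}}

```text
clock: 1.43
tcp_pos: [0.5879, -0.1226, 0.1749]
tcp_rot: [-3.115, -0.404, 0.001]
wrist_force: [0.9, -1.0, -0.0]
finger_gap: 0.0008
grip_force: 0.0
```

Request:
{"op": "carry_out", "data": {"dp": [[2.5,-1.6,0.2],[4.2,-2.8,0.4],[4.9,-3.25,0.5],[4.9,-3.25,0.5],[4.9,-3.25,0.5]], "twist": [[0,0,0.1],[0,0,0.2],[0,0,0.278],[0,0,0.278],[0,0,0.278]], "gripper": [0,0,0,0,0]}}

```text
clock: 1.85
tcp_pos: [0.6258, -0.0803, 0.1697]
tcp_rot: [3.141, -0.026, -0.002]
wrist_force: [0.0, -0.1, -0.2]
finger_gap: 0.0003
grip_force: 0.0
```

Run:
```python
from h import *
s=sense();print(s['tcp_pos'],Ro.from_rotvec(s['tcp_rot']).as_matrix().round(3),s['clock'],s['finger_gap'],s['wrist_force'])
snap('wrist','w1')
```

```text
[ 0.62580178 -0.08025099  0.16965991] [[ 1.    -0.017 -0.001]
 [-0.017 -1.    -0.   ]
 [-0.001  0.    -1.   ]] 1.85 0.0002778722099326445 [ 0.00847073 -0.09404213 -0.22199149]
```

View pics/w1.png

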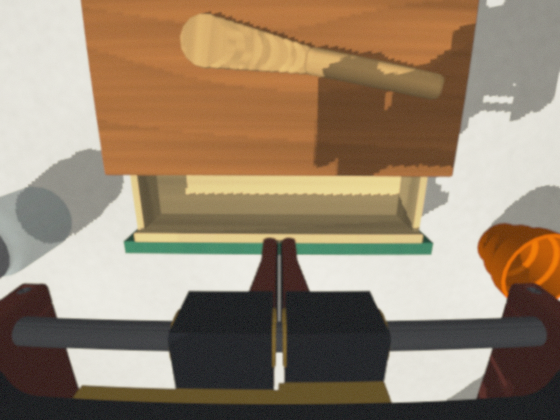

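Run:
```python
from h import *
for n,u,v,z in [('edgeL',104,175,.075),('edgeR',454,175,.075),('lipL',137,234,.066),('lipR',421,235,.066),('lip',360,234.5,.066),('cup',545,265,.066)]: print(n,pix('w1',u,v,z).round(4))
```

```text
edgeL [0.6593 0.0604 0.075 ]
edgeR [ 0.6546 -0.2204  0.075 ]
lipL [0.6037 0.046  0.066 ]
lipR [ 0.5985 -0.2043  0.066 ]
lip [ 0.6002 -0.1498  0.066 ]
cup [ 0.564  -0.3311  0.066 ]
```

The wrist view agrees: edge x≈0.657, lip x≈0.601, width 281 mm (280 expected). I'll go down into the gap with the tips at 41 mm, above everything on the drawer floor.

Request:
{"op": "carry_out", "data": {"dp": [[0.2,0,2.0],[0.2,0,4.5],[0.2,0,7],[0.2,0,9],[0.2,0,10.3],[0.2,0,10.9],[0.2,0,10.9]], "twist": [[0,0,0],[0,0,0],[0,0,0],[0,0,0],[0,0,0],[0,0,0],[0,0,0]], "gripper": [0,0,0,0,0,0,0]}}

```text
clock: 2.48
tcp_pos: [0.6272, -0.0815, 0.0604]
tcp_rot: [3.141, -0.032, -0.003]
wrist_force: [0.3, 0.3, -0.1]
finger_gap: 0.0005
grip_force: 0.0
```

Request:
{"op": "carry_out", "data": {"dp": [[-0.4,0,0],[-0.8,0,0],[-1.2,0,0],[-1.7,0,0],[-2.3,0,0],[-3,0,0],[-3.8,0,0],[-4.6,0,0]], "twist": [[0,0,0],[0,0,0],[0,0,0],[0,0,0],[0,0,0],[0,0,0],[0,0,0],[0,0,0]], "gripper": [0,0,0,0,0,0,0,0]}}

```text
clock: 3.15
tcp_pos: [0.5818, -0.0796, 0.0618]
tcp_rot: [3.141, -0.032, 0.002]
wrist_force: [2.1, -0.2, 1.9]
finger_gap: 0.0007
grip_force: 1.1
```

Request:
{"op": "carry_out", "data": {"dp": [[-0.8,0,0],[-1.6,0,0],[-2.4,0,0],[-3.2,0,0],[-4,0,0],[-4.8,0,0],[-5.6,0,0],[-6.4,0,0]], "twist": [[0,0,0],[0,0,0],[0,0,0],[0,0,0],[0,0,0],[0,0,0],[0,0,0],[0,0,0]], "gripper": [0,0,0,0,0,0,0,0]}}

```text
clock: 3.82
tcp_pos: [0.5174, -0.0782, 0.0613]
tcp_rot: [-3.141, 0.032, 0.0]
wrist_force: [2.5, 0.4, 1.6]
finger_gap: 0.0004
grip_force: 1.1
```

Request:
{"op": "carry_out", "data": {"dp": [[-0.8,0,0],[-1.6,0,0],[-2.4,0,0],[-3.1,0,0],[-3.7,0,0],[-4.2,0,0],[-4.6,0,0],[-4.8,0,0]], "twist": [[0,0,0],[0,0,0],[0,0,0],[0,0,0],[0,0,0],[0,0,0],[0,0,0],[0,0,0]], "gripper": [0,0,0,0,0,0,0,0]}}

```text
clock: 4.48
tcp_pos: [0.4694, -0.0775, 0.0612]
tcp_rot: [3.141, -0.032, -0.001]
wrist_force: [0.7, 1.0, -1.4]
finger_gap: 0.0006
grip_force: 0.8
```

Run:
```python
from h import *
s=sense();print(s['tcp_pos'],s['clock'],s['wrist_force'])
snap('top','top2')
im=cv2.imread('pics/top2.png')[170:320,235:435];im=cv2.convertScaleAbs(im,alpha=2.0)
cv2.imwrite('pics/crop2.png',cv2.resize(im,None,fx=4,fy=4,interpolation=cv2.INTER_CUBIC))
```

```text
[ 0.46941289 -0.07745466  0.06121723] 4.4833 [ 0.71652245  1.00537579 -1.42523917]
```

View pics/crop2.png

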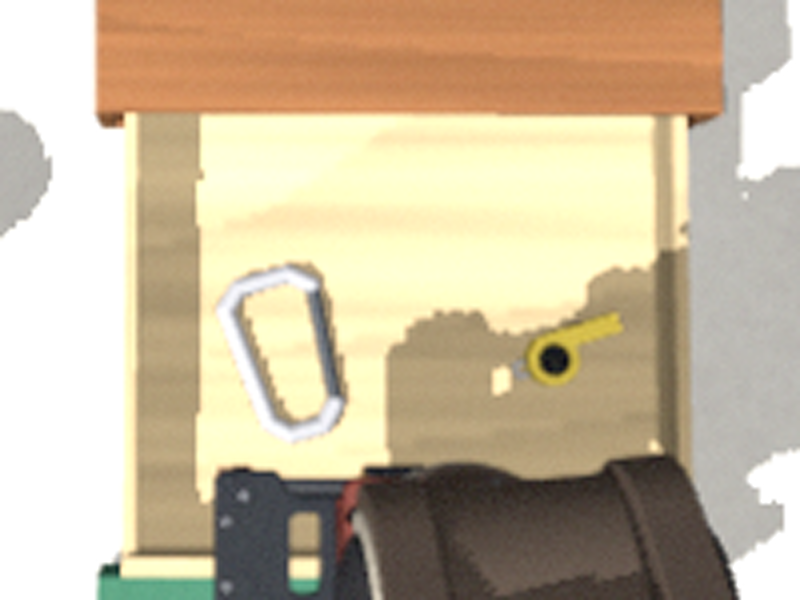

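The crop shows the whistle's barrel at full-image (373,259.5) with its mouthpiece to the upper right, and the carabiner in the left half. The lip's inner edge is at row ~308.

Run:
```python
from h import *
w=pix('top2',373.2+1,259.5-.4,.034);print('w',w)
for n,u,v,z in [('lip',285,308.2,.066),('edge',260,198.6,.075)]:print(n,pix('top2',u,v,z))
print(tool([w[0],w[1],.085]))
```

```text
w [ 0.54572677 -0.14977534  0.034     ]
lip [0.46231987 0.01583977 0.066     ]
edge [0.6568404  0.05691292 0.075     ]
[ 7.79718358  7.06624866 -2.3886079 ]
```

Request:
{"op": "carry_out", "data": {"dp": [[-0.2,0,0],[-0.3,0,0],[-0.4,0,0],[-0.4,0,0],[-0.4,0,0]], "twist": [[0,0,0],[0,0,0],[0,0,0],[0,0,0],[0,0,0]], "gripper": [0,0,0,0,0]}}

```text
clock: 4.95
tcp_pos: [0.4667, -0.0775, 0.0614]
tcp_rot: [3.141, -0.032, 0.001]
wrist_force: [2.8, -0.8, -2.3]
finger_gap: 0.0004
grip_force: 1.7
```

Request:
{"op": "carry_out", "data": {"dp": [[0.6,0,0],[1.4,0,-0.2],[2,0,-1.5],[2.5,0,-3.5],[3,0,-5.5],[3.5,0,-6],[3.5,0,-6]], "twist": [[0,0,0],[0,0,0],[0,0,0],[0,0,0],[0,0,0],[0,0,0],[0,0,0]], "gripper": [0,0,0,0,0,0,0]}}

```text
clock: 5.53
tcp_pos: [0.5034, -0.078, 0.1227]
tcp_rot: [3.141, -0.032, 0.005]
wrist_force: [0.2, 0.9, -0.0]
finger_gap: 0.0006
grip_force: 0.0
```

Run:
```python
from h import *
s=sense();print(s['tcp_pos'],s['clock'],s['wrist_force'])
snap('wrist','w3')
```

```text
[ 0.50336622 -0.07795774  0.12272513] 5.5333 [ 0.20648614  0.90935305 -0.0263803 ]
```

View pics/w3.png

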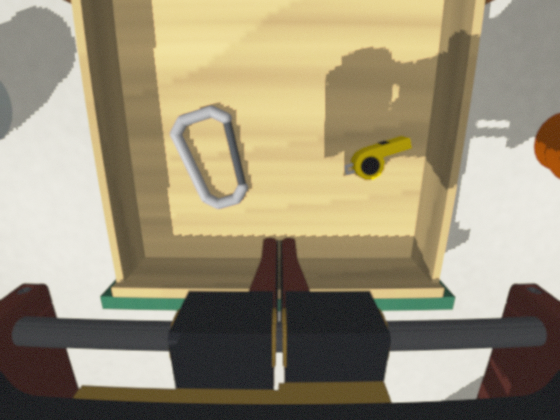

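The wrist view shows the barrel centre at (370,165), the mouthpiece tip at (410,143), and the lip's inner edge at row ~289.

Run:
```python
from h import *
w=pix('w3',370,165,.034);m=pix('w3',410,143,.034);print(w,m,pix('w3',200,289,.066))
print(tool([w[0]+.002,w[1]-.004,.072]))
```

```text
[ 0.54236165 -0.14753682  0.034     ] [ 0.55871645 -0.17695212  0.034     ] [ 0.45657439 -0.01650984  0.066     ]
[4.38218383 7.26952022 4.95365176]
```

Both views agree to 3 mm, and the mouthpiece length comes out at 34 mm as specified. The opening is ≈0.20. I'll move over the whistle, then lower.

Request:
{"op": "carry_out", "data": {"dp": [[1.1,1.8,0],[2.4,4,0],[3.7,6.2,0],[4.4,7.3,0.5],[4.4,7.3,2],[4.4,7.3,3.5],[4.4,7.3,4.5],[4.4,7.3,4.9]], "twist": [[0,0,0],[0,0,0],[0,0,0],[0,0,0],[0,0,0],[0,0,0],[0,0,0],[0,0,0]], "gripper": [0,0,0,0,0,0,0,0]}}

```text
clock: 6.25
tcp_pos: [0.5419, -0.151, 0.0696]
tcp_rot: [-3.14, 0.031, 0.007]
wrist_force: [-0.0, 0.3, 0.1]
finger_gap: 0.0003
grip_force: 0.0
```

Request:
{"op": "carry_out", "data": {"dp": [[0,0,0],[0,0,0],[0,0,0],[0,0,0],[0,0,0],[0,0,0],[0,0,0],[0,0,0]], "twist": [[0,0,0],[0,0,0],[0,0,0],[0,0,0],[0,0,0],[0,0,0],[0,0,0],[0,0,0]], "gripper": [0,0,0,0,0,0,0,0]}}

```text
clock: 6.92
tcp_pos: [0.5439, -0.1519, 0.0726]
tcp_rot: [3.141, -0.032, 0.001]
wrist_force: [0.9, -0.2, -0.3]
finger_gap: 0.0004
grip_force: 0.0
```

Request:
{"op": "carry_out", "data": {"dp": [[0,0,0],[0,0,0],[0,0,0],[0,0,0],[0,0,0],[0,0,0],[0,0,0],[0,0,0]], "twist": [[0,0,0],[0,0,0],[0,0,0],[0,0,0],[0,0,0],[0,0,0],[0,0,0],[0,0,0]], "gripper": [0,0,0,0,0,0,0,0]}}

```text
clock: 7.58
tcp_pos: [0.5437, -0.1519, 0.0723]
tcp_rot: [3.141, -0.032, -0.0]
wrist_force: [0.5, 0.0, 0.0]
finger_gap: 0.0005
grip_force: 0.0
```

Request:
{"op": "carry_out", "data": {"dp": [[0,0,0],[0,0,0],[0,0,0],[0,0,0],[0,0,0],[0,0,0],[0,0,0],[0,0,0]], "twist": [[0,0,0],[0,0,0],[0,0,0],[0,0,0],[0,0,0],[0,0,0],[0,0,0],[0,0,0]], "gripper": [0,0,0,0,0,0,0,0]}}

```text
clock: 8.25
tcp_pos: [0.5437, -0.1519, 0.0724]
tcp_rot: [3.141, -0.032, -0.0]
wrist_force: [-0.5, -0.1, -1.0]
finger_gap: 0.001
grip_force: 0.0
```

Request:
{"op": "carry_out", "data": {"dp": [[0,0,0],[0,0,0],[0,0,0],[0,0,0],[0,0,0],[0,0,0],[0,0,0],[0,0,0]], "twist": [[0,0,0],[0,0,0],[0,0,0],[0,0,0],[0,0,0],[0,0,0],[0,0,0],[0,0,0]], "gripper": [0,0,0,0,0,0,0,0]}}

```text
clock: 8.92
tcp_pos: [0.5438, -0.1519, 0.0724]
tcp_rot: [3.141, -0.032, 0.0]
wrist_force: [0.2, 0.4, 0.2]
finger_gap: 0.0002
grip_force: 0.0
```

Request:
{"op": "carry_out", "data": {"dp": [[0,0,0],[0,0,0],[0,0,0],[0,0,0],[0,0,0],[0,0,0],[0,0,0],[0,0,0]], "twist": [[0,0,0],[0,0,0],[0,0,0],[0,0,0],[0,0,0],[0,0,0],[0,0,0],[0,0,0]], "gripper": [0,0,0,0,0,0,0,0]}}

```text
clock: 9.58
tcp_pos: [0.5437, -0.1519, 0.0723]
tcp_rot: [-3.141, 0.032, 0.0]
wrist_force: [0.2, -0.3, -0.1]
finger_gap: 0.0006
grip_force: 0.0
```

Run:
```python
from h import *
s=sense();print(s['tcp_pos'],s['clock'],s['wrist_force'])
snap('wrist','w4')
```

```text
[ 0.54373249 -0.15186857  0.07233072] 9.5833 [ 0.23350606 -0.30707909 -0.05601592]
```

View pics/w4.png

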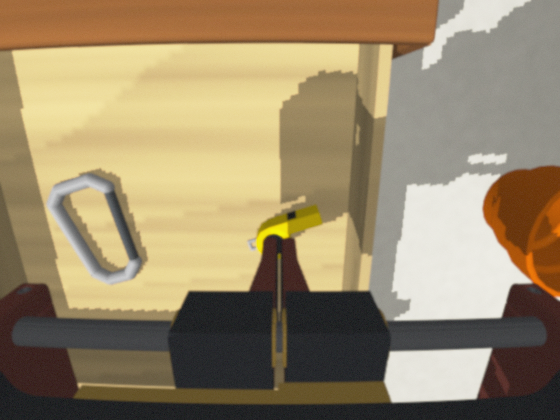

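The fingertips are at (278,240), right over the whistle's barrel and touching nothing. The arm has been still for over 3 s, so I'll hand the job in.

```bash
python3 -c "
from station import *
print(finish_job())"
```

```text
the job is handed in; nothing more can be done
None
```

I slid the drawer open to about 0.20 m and handed the job in with the closed fingertips about 19 mm above the whistle, after pointing still for just over 3 s; the hand-in returned no verdict.

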